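# Walk a sawn maple block square to the planing-jig fence and lock it with the cam

### The arm

A 7-joint arm with a two-finger parallel gripper is mounted at the origin on a cart in front of the work surface, level with it; the furniture and walls round the work are solid. World frame = base frame: x ahead of the robot, y to its left, z up, the work surface at z = 0. Lengths are in m, angles in rad, forces in N, time in s.
With the tool pointing down it reaches from about 0.425 to 0.875 m from the base axis. Payload 9.9 kg.
Tool frame: the origin (TCP) lies midway between the tips of the shut fingers; the grasp point (between the pads) lies behind it (arm.pinch_z is the z of the grasp point in the tool frame, in m); z points along the fingers, x is the direction in which the jaws open and shut, and the axes are right-handed (so a half turn about z gives the same grasp; the last joint's range is limited). The gripper opens to 85 mm and grips with 20 to 120 N. Pads are 22 mm wide; open, the fingers measure 114 mm over their backs; the gripper's body (76 mm by 85 mm) begins 54 mm behind the grasp point. The pads swing forward as they close: fully open they stand 13 mm farther back than shut.
Start: joints at [-1.283, 0.576, 0.025, 1.437, -0.015, 1.129, -0.057], TCP at [0.245, 0.629, 0.231] pointing down, gripper open.
Joint ranges: [-2.76, 2.76], [-0.34, 2.15], [-1.52, 1.57], [0.19, 2.46], [-1.09, 4.23], [0.17, 1.99], [-2.82, 2.82]. Speed limits (rad/s): [2.22, 2.22, 3.01, 3.01, 3.14, 3.14, 3.14].

### API

Orientations are given as a rotation vector (axis times angle).
In Python, from workcell import arm gives the robot as it stands.
- The arm moves only by the shell command python3 -m crank 'ROWS' [OPENING] [FORCE]. ROWS is JSON, a list of rows, each an object of numbers: "tx", "ty", "tz": the shift along the tool's x, y, z in cm; "rx", "ry", "rz": the turn, a rotation vector about the tool's x, y, z in rad. In form: [{"tx": .., "ty": .., "tz": .., "rx": .., "ry": .., "rz": ..}, ...]. A call has 1 to 12 rows; each row is the pose to reach, as a shift and turn from the pose measured when the call began, along the tool's axes at that moment; what a row does not reach only later rows make up. A row lasts 1/8 s, in which the tool goes at most 62.5 mm and 10.7 degrees, less where a joint would pass 70% of its speed; a pose out of reach is approached as far as the arm can. A call with a gripper value outside its range is refused whole. OPENING is the closure, from 0 (fully open) to 1 (shut), set as the call begins (- or left out, the last holds). The fingers move at their own pace and stop on an object; FORCE is the grip in N (left out, the last holds). Time passes only in rows, so rows that repeat a pose let the fingers close. It gives the time, the measured TCP pose, the force and the opening at its end, in the units of the state.
- arm.get_obs(): the state, without advancing time (a new reading comes with each control period).
- arm.read_camera(name): name is "scene" or "top"; returns a dict with "pixels" (384x512x3 uint8, red, green, blue), "intrinsics" (3x3 intrinsics, pixels), "D" ([k1, k2, p1, p2, k3] as OpenCV has them; the pictures are not rectified), "R" (3x3) and "t" (3): a world point X has camera coordinates R X + t. Camera axes: x right, y down, z forward; pixel columns grow to the right and rows downward; lengths in m; the calibration is good to about 2 mm. A picture is of the moment at which its call begins. There is no depth.
- arm.close_job(): hands the job in, once; it reports no verdict.
The state is a dict: "time_s": time; "joint_positions": joint angles; "dq": joint speeds; "joint_efforts": joint torques, N m; "ee_pos": TCP position; "tcp_rot": TCP orientation; "force": force on the tool from outside, world axes, zero at the start; "torque": the same for the moment, N m; "finger_gap": finger opening in m.
Only numpy, scipy, OpenCV 4.12 (cv2) and the standard library are available. Lean on these libraries where they do the work, as an engineer would, in place of code of your own. Each camera call takes 0.05 s, during which the arm holds its last target. There are 200 camera calls.

### The job

Get the rough-sawn maple block ready for planing: nudge it round with your fingertips, its ends by turns, and up to the fence of the planing jig until its long side lies flat along the fence, between the end stop and the cam; it must already be nearly square to the fence (within about ten degrees) whenever it touches the fence, as a corner would dent it. Then push the cam's lever all the way round so that the cam locks the block endwise against the end stop. Only push: never take the block or the lever between the fingers, do not lift or tip the block, and leave the sanding block, jar, try square and mallet where they are.

Things in the scene. Friction and masses are not known exactly. Their poses are not given: they have to be found in the camera images.
- maple_block: rough-sawn pale maple neck block, 60 x 316 mm, 0.7 to 0.95 kg, loose on the jig's bed. Upright flat sides and ends, ridged top: the long side facing the robot is 54 mm high, the ridge 62, the fence side (own +x) 29. Origin at the centre of its underside, own y along it. Starts clear of the fence, turned 17 to 30 degrees counter-clockwise from above, left end nearer the robot.
- jig: planing jig fixed to the bench: brown fibreboard bed, x -250 to +40, y -240 to +185 mm in its own frame, top at z = 12 mm. Origin on the bench below the middle of the fence's working face; own x points from the robot's side into the fence, own y along the fence to the left. Block home: its origin at x = -30, y = 0, z = 12 mm in this frame, its length along y.
- fence: hardwood fence screwed to the jig, 26 mm thick, 27 mm high above the bed. Its frame is the jig's, raised to the bed's top: the working face is its plane x = 0, looking to -x, from y = -130 to +186 mm.
- end_stop: dark wooden end stop screwed to the jig, left of the block's place, 32 mm high above the bed. Same frame as the fence: its working face is the plane y = +158 mm, looking to -y, from x = -44 to -6 mm.
- cam_pivot (a point): fixed upright pivot of the wooden cam, right of the block's place (jig frame x = -30, y = -192 mm), 25 mm above the bed. The cam is an eccentric disc of 24 mm radius, 12 to 36 mm above the bed. Fully open, 17 mm of endwise play is left for the block between cam and end stop; closing, it pushes the block along the fence to the stop and squeezes it there.
- lever_grip (a point): point on the centre line of the cam's lever, 80 mm from the pivot, at mid-height. The lever is 18 mm wide, 16 to 34 mm above the bed, free underneath, rounded end 104 mm from the pivot. Own x along the lever away from the pivot, z up. Open it points away from the robot and 40 degrees to the right (jig frame); closed, almost straight to the robot.
- cam_lever (a joint): angle of the cam's lever, rad: 0 fully open, grows clockwise seen from above, 2.27 fully closed (dead stop). Stiff, stays where it is left; 2 N at the grip point turns it, about 10 N when it moves and squeezes the block.
- sanding_block: cork-brown sanding block, 46 x 90 x 27 mm, loose on the bench to the right of the jig, to be left alone. Origin at the centre of its underside.
- varnish_jar: glass varnish jar with a brown lid, 58 mm across, 89 mm high, loose on the bench behind the jig, to be left alone. Origin at the centre of its underside.
- try_square: try square with a rosewood stock and a steel blade, 172 x 118 x 17 mm, loose behind the jig, to be left alone.
- mallet: wooden mallet, 85 x 295 x 73 mm, lying at the left edge of the bench, its handle pointing to or from the robot, to be left alone.

How it is judged:
On the way, in this order (a step that is already met when the one before it is completed fails the run):
1. the block's long side lies flat along the fence, the cam still open (angle between the y axis of maple_block and the y axis of jig, either way round below 0.035 rad and x of maple_block in the frame of jig above -0.035 m and value of joint cam_lever below 1.2 rad), for 0.2 s.
2. the cam's lever is fully over (value of joint cam_lever above 2.1 rad), for 0.2 s.
At the end, for the whole second after the job is handed in: the block lies at rest on the bed, its long side within 3.5 mm of the fence and within 1.1 degrees of it, its end on the end stop (within 4 mm and pressed on it with more than 2 N by the cam), and the cam's lever is fully over (above 2.1 rad) (angle between the y axis of maple_block and the y axis of jig, either way round below 0.02 rad and x of maple_block in the frame of jig between -0.0335 and -0.0265 m and y of maple_block in the frame of jig between -0.004 and 0.004 m and z of maple_block in the frame of jig below 0.016 m and angle between maple_block's own z axis and vertical below 0.05 rad and contact force between maple_block and end_stop above 2 N and value of joint cam_lever above 2.1 rad and linear speed of maple_block below 0.01 m/s); the robot touches nothing.
It fails at once if the block touches the fence while more than about ten degrees out of square (contact force between maple_block and fence above 1 N and angle between the y axis of maple_block and the y axis of jig, either way round above 0.19 rad).
It fails at once if the block is lifted or tipped (z of maple_block in the frame of jig above 0.022 m or angle between maple_block's own z axis and vertical above 0.15 rad).
It fails at once if the block is taken between the fingers (x of the grasp point in the frame of maple_block between -0.022 and 0.022 m and y of the grasp point in the frame of maple_block between -0.15 and 0.15 m and z of the grasp point in the frame of maple_block below 0.073 m).
It fails at once if the lever is taken between the fingers (x of the grasp point in the frame of lever_grip between -0.06 and 0.022 m and y of the grasp point in the frame of lever_grip between -0.006 and 0.006 m and z of the grasp point in the frame of lever_grip below 0.02 m).
It fails at once if a bystander is disturbed (distance of any of sanding_block, varnish_jar, try_square, mallet from where it was at the start of the episode above 0.02 m).
It also fails if it takes over 72 s, if anything falls off the work surface, if the arm or the gripper's body presses on something with over 40 N, if the wrist force passes 120 N, or if a joint passes its speed limit or range.

## Working session

There is one attempt and no reset: what is moved stays moved. The work goes in short steps, Python scripts to look and compute and a shell command to move; the robot and the scene stay as the last step left them, time stands still between calls to the robot, and variables do not carry over. Pictures are saved under pics/ and viewed, about 8 in all and at most 12, crops included, and the job is handed in when it is done.

```bash
mkdir -p pics; ls
python3 - <<'E'
from workcell import arm
import cv2,numpy as np
for n in("scene","top"):
    c=arm.read_camera(n); cv2.imwrite(f"pics/{n}0.png",cv2.cvtColor(c["pixels"],cv2.COLOR_RGB2BGR))
    print(n,c["intrinsics"].tolist(),c["D"],np.round(c["R"],4).tolist(),c["t"], "cam at",-c["R"].T@np.array(c["t"]))
print(arm.get_obs(),arm.pinch_z)
E
```

```text
pics
scene [[406.45560692859806, 0.0, 255.97463005370108], [0.0, 406.45560692859806, 190.69028085023177], [0.0, 0.0, 1.0]] [-0.13949273  0.          0.          0.          0.        ] [[0.8853, -0.4649, 0.008], [-0.2738, -0.5353, -0.7991], [0.3758, 0.7052, -0.6012]] [-0.51291507  0.2533043   1.01667718] cam at [ 0.14139896 -0.81987362  0.8177353 ]
top [[380.5346601733848, 0.0, 257.27808756549746], [0.0, 380.5346601733848, 189.75779464766575], [0.0, 0.0, 1.0]] [-0.02559085  0.          0.          0.          0.        ] [[0.0102, -0.9999, -0.0092], [-0.9888, -0.0087, -0.1488], [0.1487, 0.0106, -0.9888]] [0.04810935 0.59898624 1.09359497] cam at [0.42914613 0.04174216 1.17095695]
{'time_s': 0.1, 'joint_positions': array([-1.28282045,  0.57645313,  0.02485577,  1.43785846, -0.01501713,
        1.12899641, -0.05650241]), 'dq': array([-9.13189258e-05, -1.94633338e-03, -8.81214297e-04, -3.52317625e-03,
        3.99944869e-04, -4.76622805e-04,  2.09747600e-04]), 'joint_efforts': array([ 6.74121242e-03, -7.67295599e+01,  2.25793876e+00, -2.86602759e+01,
        1.58399547e-02,  8.60695378e-03, -3.09895290e-05]), 'ee_pos': array([0.24504763, 0.62849426, 0.23051349]), 'tcp_rot': array([ 2.59296414e+00,  1.77210744e+00, -1.92241494e-03]), 'force': array([-0.86554257,  0.12374942, -0.36960287]), 'torque': array([-0.00450668,  0.09870432, -0.01602968]), 'finger_gap': 0.08556551007717492} -0.0187
```

View pics/top0.png

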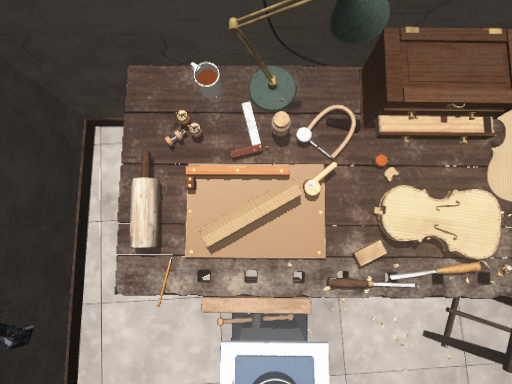

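View pics/scene0.png

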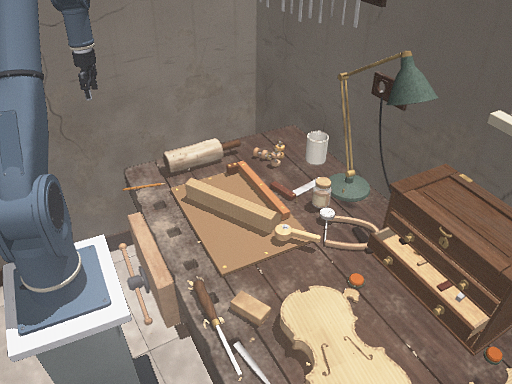

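```bash
cat > h.py <<'E'
from workcell import arm
import cv2,numpy as np
def cam(n="top"): return arm.read_camera(n)
def ray(c,px,z):
    p=cv2.undistortPoints(np.array(px,float).reshape(-1,1,2),c["intrinsics"],c["D"]).reshape(-1,2)
    R=np.array(c["R"]);o=-R.T@np.array(c["t"])
    d=np.c_[p,np.ones(len(p))]@R
    return (o+d*((z-o[2])/d[:,2])[:,None])[:,:2]
def proj(c,X):
    return cv2.projectPoints(np.array(X,float).reshape(-1,1,3),cv2.Rodrigues(np.array(c["R"]))[0],np.array(c["t"]),c["intrinsics"],c["D"])[0].reshape(-1,2)
E
python3 - <<'E'
from h import *
c=cam(); im=cv2.cvtColor(c["pixels"],cv2.COLOR_RGB2BGR)
cr=im[150:270,170:350]; cv2.imwrite("pics/crop0.png",cv2.resize(cr,None,fx=4.4,fy=4.4,interpolation=cv2.INTER_CUBIC))
h=cv2.cvtColor(im,cv2.COLOR_BGR2HSV)
for p in [(200,250),(300,240),(250,215),(230,228),(230,236),(210,242),(285,195),(312,188),(325,173),(240,170),(240,175),(191,183),(230,180)]: print(p,h[p[1],p[0]])
print(ray(c,[(187,165),(325,165),(326,257),(186,258)],.012))
E
```

```text
(200, 250) [ 14 100 201]
(300, 240) [ 14  96 207]
(250, 215) [ 17  86 230]
(230, 228) [ 16  93 225]
(230, 236) [ 13 103 114]
(210, 242) [ 17  91 228]
(285, 195) [ 18  86 231]
(312, 188) [ 21  66 250]
(325, 173) [ 21  73 249]
(240, 170) [ 13 129 237]
(240, 175) [ 11 125  94]
(191, 183) [  9 143 136]
(230, 180) [ 14  94 200]
[[ 0.67963349  0.27412821]
 [ 0.68313815 -0.15556625]
 [ 0.40128751 -0.15411209]
 [ 0.39393099  0.26652007]]
```

View pics/crop0.png

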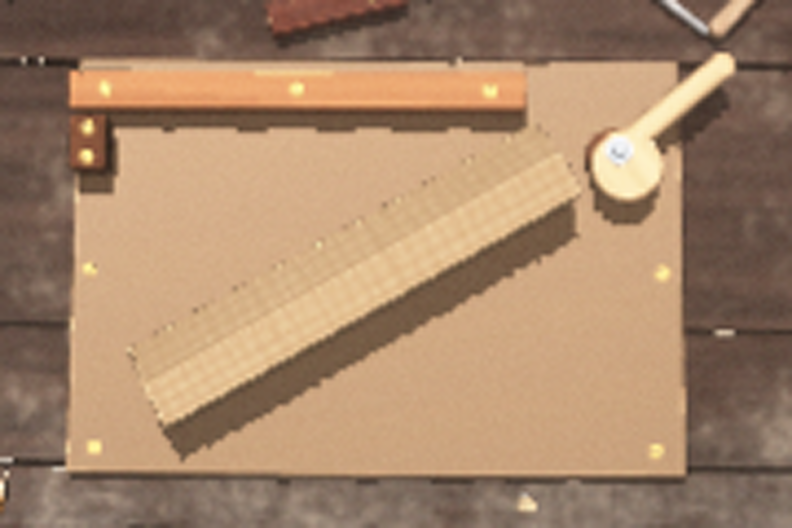

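Run:
```python
from h import *
c=cam()
im=c["pixels"]
# column profiles through fence
for u in (205,240,275): print([tuple(int(v) for v in im[r,u]) for r in range(164,180)])
P=lambda L:[(170+(a+.5)/4.4-.5,150+(b+.5)/4.4-.5) for a,b in L]
def show(n,L,z):
    w=ray(c,P(L),z); print(n,np.round(w,4).tolist(),[round(float(np.linalg.norm(w[i]-w[i-1])),4) for i in range(len(w))])
    return w
b=show("bed TL TR BR BL",[(79,61),(677,61),(685,474),(68,471)],.012)
print("yaw edges",[np.degrees(np.arctan2(*(b[i]-b[j])))for i,j in((0,1),(3,2))])
show("fence L R",[(70,104),(524,104)],.039)
n=show("near edge L R",[(166,425),(580,187)],.066); f=show("far L R",[(131,350),(545,128)],.041)
for e in(n,f): d=e[0]-e[1]; print("yaw (y axis from world y, ccw)",np.degrees(np.arctan2(-d[0],d[1])))
print("center",(n.mean(0)+f.mean(0))/2)
show("pivot",[(619,152)],.05); show("lever tip",[(733,58)],.046);show("lever mid",[(685,101)],.046)
```

```text
[(213, 175, 140), (219, 182, 145), (233, 171, 121), (239, 171, 119), (239, 172, 118), (240, 176, 119), (236, 169, 116), (228, 155, 106), (226, 155, 107), (227, 155, 105), (144, 93, 65), (87, 62, 46), (103, 79, 61), (104, 80, 61), (107, 82, 62), (195, 159, 124)]
[(202, 165, 131), (218, 182, 144), (240, 200, 143), (238, 180, 121), (236, 168, 113), (238, 172, 117), (237, 169, 115), (234, 166, 114), (236, 169, 114), (238, 173, 118), (161, 108, 73), (92, 65, 49), (104, 77, 58), (110, 84, 64), (112, 84, 64), (199, 161, 128)]
[(205, 167, 133), (218, 180, 145), (232, 176, 128), (236, 169, 117), (236, 170, 116), (237, 172, 117), (236, 169, 117), (232, 161, 109), (234, 165, 112), (233, 163, 112), (171, 113, 78), (100, 68, 49), (105, 80, 59), (111, 86, 65), (114, 88, 67), (197, 159, 125)]
bed TL TR BR BL [[0.6845, 0.2725], [0.6879, -0.1509], [0.4003, -0.152], [0.3979, 0.2695]] [0.2866, 0.4235, 0.2877, 0.4215]
yaw edges [np.float64(-0.46480761300203355), np.float64(-0.3238798971047386)]
fence L R [[0.6482, 0.2722], [0.6508, -0.0407]] [0.313, 0.313]
near edge L R [[0.4298, 0.1956], [0.5895, -0.076]] [0.3151, 0.3151]
far L R [[0.4795, 0.2242], [0.6338, -0.0549]] [0.3189, 0.3189]
yaw (y axis from world y, ccw) 30.460058295576275
yaw (y axis from world y, ccw) 28.922184809068582
center [0.53314275 0.07223374]
pivot [[0.616, -0.1043]] [0.0]
lever tip [[0.6828, -0.1837]] [0.0]
lever mid [[0.6524, -0.1503]] [0.0]
```

Top view: bed corners are at about (188,164), (324,164), (325,258) and (185,257). The block's near edge runs from (207,246) to (301,192), and the pivot is at (310,184). The sizes check out: bed 0.422 x 0.287 m, block 0.315 m, lever tip 104 mm from the pivot. That puts the jig origin at about (0.647, 0.0875) with yaw +0.4°. The block's centre is (0.533, 0.072) with yaw about 29.5°.

I'll push with the open fingertips square to the fence. The left finger turns the block first, until both fingers bear on it.

```bash
cat >> h.py <<'E'
from scipy.spatial.transform import Rotation as Ro
J0=np.array([.647,.0875]);JY=np.radians(.4)
def jig(w): w=np.atleast_2d(w)-J0; return w@np.array([[np.cos(JY),-np.sin(JY)],[np.sin(JY),np.cos(JY)]])
def go(p,yawx=90.4):
    "tool-frame shift cm and turn to world p with tool x at heading yawx deg, z down"
    o=arm.get_obs();A=Ro.from_rotvec(o["tcp_rot"])
    a=np.radians(yawx); T=Ro.from_matrix(np.array([[np.cos(a),np.sin(a),0],[np.sin(a),-np.cos(a),0],[0,0,-1]]))
    print("t",round(o["time_s"],2),"tcp",np.round(o["ee_pos"],4),"F",np.round(o["force"],1),"gap",round(o["finger_gap"],4),"shift cm",np.round(A.inv().apply(np.array(p)-o["ee_pos"])*100,2),"turn",np.round((A.inv()*T).as_rotvec(),3))
E
python3 -c "
from h import *
go([.42,.115,.15])"; python3 -m crank 2>&1 | tail -5
```

```text
t 0.2 tcp [0.2451 0.6286 0.2308] F [0.3 0.4 0.2] gap 0.0851 shift cm [-41.49  34.95   8.12] turn [-0.     0.001 -0.379]
invalid input
```

```bash
python3 -m crank '[{"tx":-5,"ty":4.2,"tz":1,"rz":-0.05},{"tx":-9,"ty":8,"tz":2,"rz":-0.1},{"tx":-13,"ty":12,"tz":3,"rz":-0.15},{"tx":-18,"ty":15.5,"tz":3.5,"rz":-0.2},{"tx":-23,"ty":19.5,"tz":4.5,"rz":-0.25},{"tx":-28,"ty":23.5,"tz":5.5,"rz":-0.3},{"tx":-33,"ty":27.5,"tz":6.5,"rz":-0.34},{"tx":-38,"ty":31.5,"tz":7.5,"rz":-0.379},{"tx":-41.5,"ty":35,"tz":8.1,"rz":-0.379},{"tx":-41.5,"ty":35,"tz":8.1,"rz":-0.379},{"tx":-41.5,"ty":35,"tz":8.1,"rz":-0.379},{"tx":-41.5,"ty":35,"tz":8.1,"rz":-0.379}]' 0; python3 -c "
from h import *
go([.42,.115,.022])"
```

```text
t 0.2 tcp [0.2451 0.6286 0.2308] F [0.3 0.4 0.2] gap 0.0851 shift cm [-41.48  34.95  20.92] turn [-0.     0.001 -0.379]schema error: expected keys tx, ty, tz, rx, ry, rz
```

```bash
python3 -m crank '[{"tx":-5,"ty":4.2,"tz":1,"rx":0,"ry":0,"rz":-0.05},{"tx":-9,"ty":8,"tz":2,"rx":0,"ry":0,"rz":-0.1},{"tx":-13,"ty":12,"tz":3,"rx":0,"ry":0,"rz":-0.15},{"tx":-18,"ty":15.5,"tz":3.5,"rx":0,"ry":0,"rz":-0.2},{"tx":-23,"ty":19.5,"tz":4.5,"rx":0,"ry":0,"rz":-0.25},{"tx":-28,"ty":23.5,"tz":5.5,"rx":0,"ry":0,"rz":-0.3},{"tx":-33,"ty":27.5,"tz":6.5,"rx":0,"ry":0,"rz":-0.34},{"tx":-38,"ty":31.5,"tz":7.5,"rx":0,"ry":0,"rz":-0.379},{"tx":-41.5,"ty":35,"tz":8.1,"rx":0,"ry":0,"rz":-0.379},{"tx":-41.5,"ty":35,"tz":8.1,"rx":0,"ry":0,"rz":-0.379},{"tx":-41.5,"ty":35,"tz":8.1,"rx":0,"ry":0,"rz":-0.379},{"tx":-41.5,"ty":35,"tz":8.1,"rx":0,"ry":0,"rz":-0.379}]' 0; python3 -c "
from h import *
go([.42,.115,.022])"
```

```text
time_s: 1.7
ee_pos: [0.4201, 0.1162, 0.1503]
tcp_rot: [2.211, 2.232, -0.001]
force: [-0.7, -0.3, 0.0]
finger_gap: 0.0853
t 1.7 tcp [0.4201 0.1162 0.1503] F [-0.7 -0.3  0. ] gap 0.0853 shift cm [-1.200e-01 -1.000e-02  1.283e+01] turn [-0.     0.     0.003]
```

```bash
python3 -m crank '[{"tx":-0.1,"ty":0,"tz":4,"rx":0,"ry":0,"rz":0},{"tx":-0.1,"ty":0,"tz":8,"rx":0,"ry":0,"rz":0},{"tx":-0.1,"ty":0,"tz":11,"rx":0,"ry":0,"rz":0},{"tx":-0.1,"ty":0,"tz":13.2,"rx":0,"ry":0,"rz":0},{"tx":-0.1,"ty":0,"tz":13.2,"rx":0,"ry":0,"rz":0},{"tx":-0.1,"ty":0.4,"tz":13.2,"rx":0,"ry":0,"rz":0},{"tx":-0.1,"ty":0.8,"tz":13.2,"rx":0,"ry":0,"rz":0},{"tx":-0.1,"ty":1.2,"tz":13.2,"rx":0,"ry":0,"rz":0},{"tx":-0.1,"ty":1.6,"tz":13.2,"rx":0,"ry":0,"rz":0},{"tx":-0.1,"ty":2,"tz":13.2,"rx":0,"ry":0,"rz":0},{"tx":-0.1,"ty":2.4,"tz":13.2,"rx":0,"ry":0,"rz":0},{"tx":-0.1,"ty":2.8,"tz":13.2,"rx":0,"ry":0,"rz":0}]'
python3 - <<'E'
from h import *
c=cam(); im=cv2.cvtColor(c["pixels"],cv2.COLOR_RGB2BGR)
cv2.imwrite("pics/crop1.png",cv2.resize(im[150:270,170:350],None,fx=4.4,fy=4.4,interpolation=cv2.INTER_CUBIC))
go([.46,.115,.018])
E
```

```text
time_s: 3.2
ee_pos: [0.448, 0.1154, 0.0182]
tcp_rot: [-2.21, -2.232, 0.002]
force: [-3.8, 1.7, 0.6]
finger_gap: 0.0851
t 3.25 tcp [0.4488 0.1155 0.0183] F [-2.  -0.  -0.4] gap 0.0855 shift cm [-0.06  1.12  0.03] turn [0.    0.    0.003]
```

View pics/crop1.png

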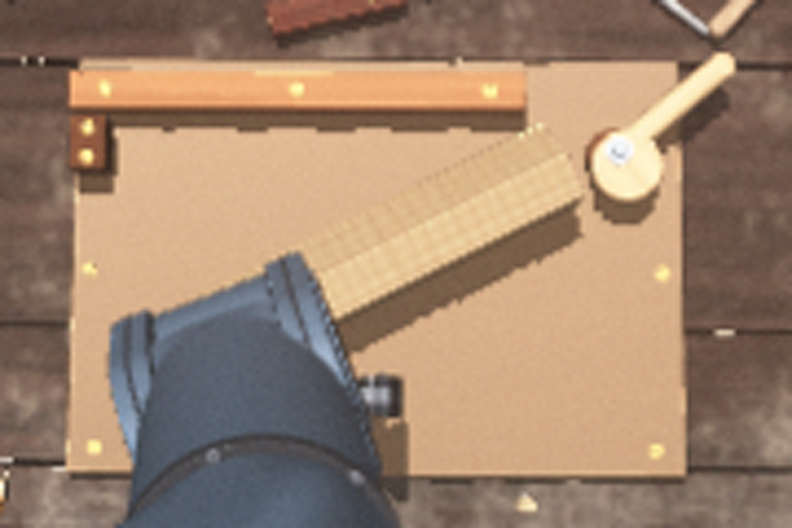

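The left finger has touched and the block is already turning: its near edge now runs from (345,320) to (580,197) in the crop, about 28°. Its right corner is clear of both the cam and the fence. I'll keep going.

```bash
python3 -m crank '[{"tx":0,"ty":0.5,"tz":0,"rx":0,"ry":0,"rz":0},{"tx":0,"ty":1,"tz":0,"rx":0,"ry":0,"rz":0},{"tx":0,"ty":1.5,"tz":0,"rx":0,"ry":0,"rz":0},{"tx":0,"ty":2,"tz":0,"rx":0,"ry":0,"rz":0},{"tx":0,"ty":2.5,"tz":0,"rx":0,"ry":0,"rz":0},{"tx":0,"ty":3,"tz":0,"rx":0,"ry":0,"rz":0},{"tx":0,"ty":3.5,"tz":0,"rx":0,"ry":0,"rz":0},{"tx":0,"ty":4,"tz":0,"rx":0,"ry":0,"rz":0},{"tx":0,"ty":4.5,"tz":0,"rx":0,"ry":0,"rz":0},{"tx":0,"ty":5,"tz":0,"rx":0,"ry":0,"rz":0}]'
python3 - <<'E'
from h import *
c=cam(); im=cv2.cvtColor(c["pixels"],cv2.COLOR_RGB2BGR)
cv2.imwrite("pics/crop2.png",cv2.resize(im[150:270,170:350],None,fx=4.4,fy=4.4,interpolation=cv2.INTER_CUBIC))
go([.52,.115,.018])
E
```

```text
time_s: 4.5
ee_pos: [0.4991, 0.116, 0.0183]
tcp_rot: [2.21, 2.232, -0.0]
force: [-4.6, 2.3, -0.1]
finger_gap: 0.0852
t 4.55 tcp [0.5001 0.116  0.0183] F [-1.5  0.5 -0.3] gap 0.0855 shift cm [-0.12  1.99  0.04] turn [0.001 0.    0.002]
```

View pics/crop2.png

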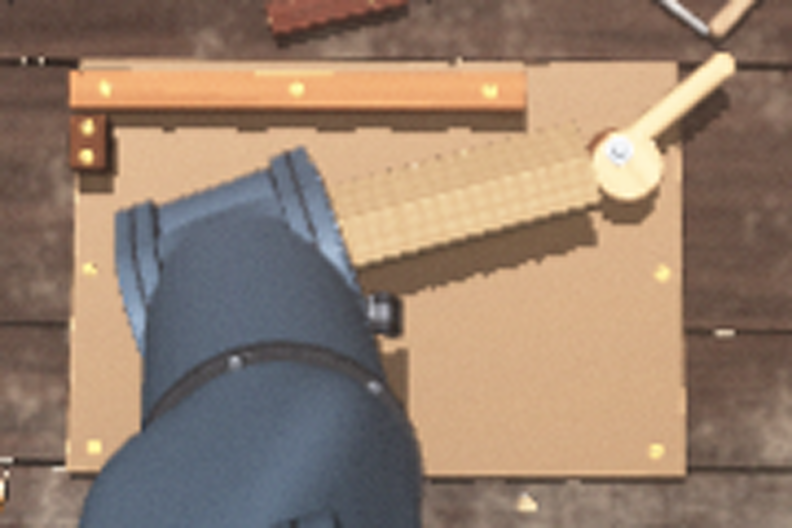

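Run:
```python
from h import *
c=cam()
P=lambda L:[(170+(a+.5)/4.4-.5,150+(b+.5)/4.4-.5) for a,b in L]
for n,L,z in(("near",[(365,265),(603,202)],.066),("far",[(335,185),(575,124)],.041),("pivot",[(619,152)],.05)): print(n,np.round(jig(ray(c,P(L),z))*1000,1).tolist())
im=c["pixels"]; cv2.imwrite("pics/z2.png",cv2.resize(cv2.cvtColor(im[165:215,240:330],cv2.COLOR_RGB2BGR),None,fx=8.8,fy=8.8,interpolation=cv2.INTER_NEAREST))
```

```text
near [[-111.1, -20.0], [-68.7, -178.2]]
far [[-54.0, 1.2], [-11.4, -162.9]]
pivot [[-32.3, -191.5]]
```

View pics/z2.png

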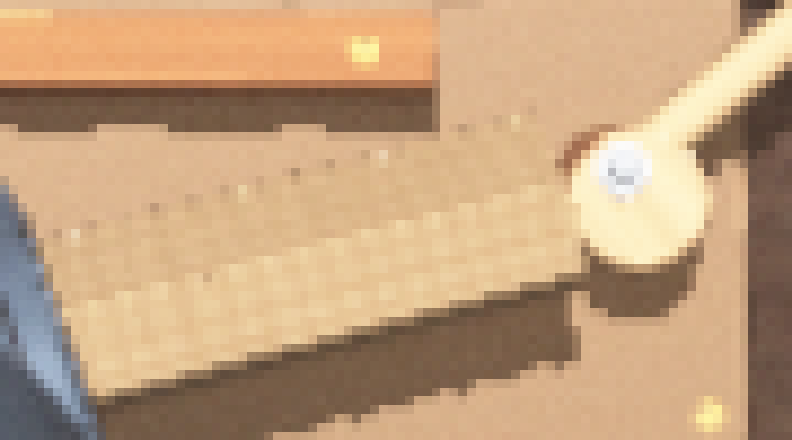

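The right end now lies against, or very close to, the cam disc: the disc's left edge is at zoom (570,200) and the block's near-right corner at (585,275). In the jig frame the block is at about (-81,-18) mm, 15° out. Its far edge is still about 19 mm from the fence's right corner. I'll push the left end further.

```bash
python3 -m crank '[{"tx":0,"ty":0.4,"tz":0,"rx":0,"ry":0,"rz":0},{"tx":0,"ty":0.8,"tz":0,"rx":0,"ry":0,"rz":0},{"tx":0,"ty":1.2,"tz":0,"rx":0,"ry":0,"rz":0},{"tx":0,"ty":1.6,"tz":0,"rx":0,"ry":0,"rz":0},{"tx":0,"ty":2,"tz":0,"rx":0,"ry":0,"rz":0},{"tx":0,"ty":2.3,"tz":0,"rx":0,"ry":0,"rz":0}]'
python3 - <<'E'
from h import *
c=cam(); im=cv2.cvtColor(c["pixels"],cv2.COLOR_RGB2BGR)
cv2.imwrite("pics/crop3.png",cv2.resize(im[150:270,170:350],None,fx=4.4,fy=4.4,interpolation=cv2.INTER_CUBIC))
go([.52,.075,.018])
E
```

```text
time_s: 5.35
ee_pos: [0.523, 0.1163, 0.0183]
tcp_rot: [2.21, 2.231, 0.001]
force: [-4.1, 2.3, 1.3]
finger_gap: 0.0854
t 5.4 tcp [0.5235 0.1163 0.0183] F [-3.   1.4  0.3] gap 0.0854 shift cm [-4.13 -0.39  0.03] turn [ 0.002 -0.     0.002]
```

View pics/crop3.png

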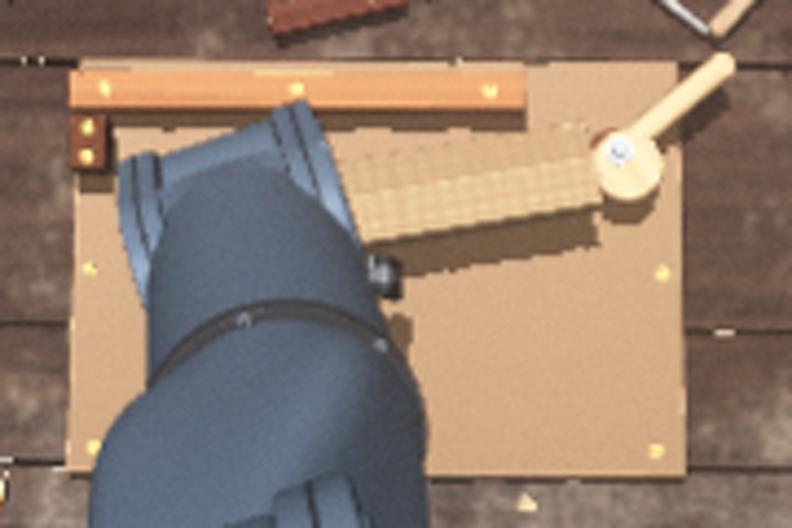

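About 9.8° now, from the edge (372,243)-(603,203). The far edge is still about 16 mm from the fence, so I'll continue the same push.

```bash
python3 -m crank '[{"tx":0,"ty":0.4,"tz":0,"rx":0,"ry":0,"rz":0},{"tx":0,"ty":0.8,"tz":0,"rx":0,"ry":0,"rz":0},{"tx":0,"ty":1.2,"tz":0,"rx":0,"ry":0,"rz":0},{"tx":0,"ty":1.6,"tz":0,"rx":0,"ry":0,"rz":0},{"tx":0,"ty":2,"tz":0,"rx":0,"ry":0,"rz":0}]'
python3 - <<'E'
from h import *
c=cam(); im=cv2.cvtColor(c["pixels"],cv2.COLOR_RGB2BGR)
cv2.imwrite("pics/crop4.png",cv2.resize(im[150:270,170:350],None,fx=4.4,fy=4.4,interpolation=cv2.INTER_CUBIC))
go([.50,.075,.018])
E
```

```text
time_s: 6.02
ee_pos: [0.5436, 0.1167, 0.0184]
tcp_rot: [2.21, 2.231, 0.002]
force: [-3.7, 2.8, 0.7]
finger_gap: 0.0856
t 6.08 tcp [0.5443 0.1167 0.0184] F [-2.7  2.1 -0.9] gap 0.0854 shift cm [-4.13 -4.47  0.03] turn [ 0.002 -0.     0.002]
```

View pics/crop4.png

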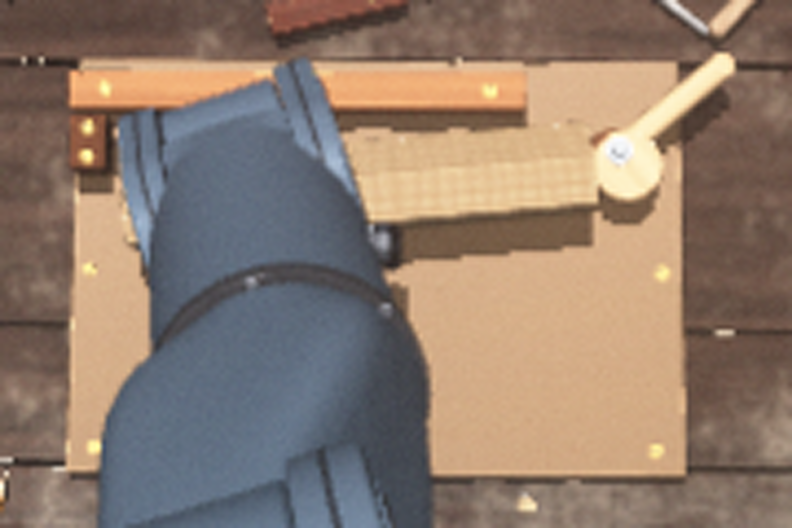

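About 4.3° now, from the edge (372,222)-(600,205). The left end is at (125,210), clear of the end stop. I'll back off, centre the hand on the block and push squarely to the fence.

```bash
python3 -m crank '[{"tx":0,"ty":-1.5,"tz":0,"rx":0,"ry":0,"rz":0},{"tx":0,"ty":-2.5,"tz":0,"rx":0,"ry":0,"rz":0},{"tx":-2,"ty":-2.5,"tz":0,"rx":0,"ry":0,"rz":0},{"tx":-3.8,"ty":-2.5,"tz":0,"rx":0,"ry":0,"rz":0},{"tx":-3.8,"ty":-1.5,"tz":0,"rx":0,"ry":0,"rz":0},{"tx":-3.8,"ty":-0.8,"tz":0,"rx":0,"ry":0,"rz":0},{"tx":-3.8,"ty":-0.4,"tz":0,"rx":0,"ry":0,"rz":0},{"tx":-3.8,"ty":0,"tz":0,"rx":0,"ry":0,"rz":0},{"tx":-3.8,"ty":0.4,"tz":0,"rx":0,"ry":0,"rz":0},{"tx":-3.8,"ty":0.8,"tz":0,"rx":0,"ry":0,"rz":0},{"tx":-3.8,"ty":1.2,"tz":0,"rx":0,"ry":0,"rz":0},{"tx":-3.8,"ty":1.6,"tz":0,"rx":0,"ry":0,"rz":0}]'
python3 -m crank '[{"tx":0,"ty":0.3,"tz":0,"rx":0,"ry":0,"rz":0},{"tx":0,"ty":0.6,"tz":0,"rx":0,"ry":0,"rz":0}]'
python3 -m crank '[{"tx":0,"ty":0.3,"tz":0,"rx":0,"ry":0,"rz":0},{"tx":0,"ty":0.6,"tz":0,"rx":0,"ry":0,"rz":0}]'
```

```text
time_s: 7.58
ee_pos: [0.5588, 0.0801, 0.018]
tcp_rot: [-2.208, -2.233, 0.0]
force: [-5.3, 4.0, 1.3]
finger_gap: 0.085
time_s: 7.82
ee_pos: [0.5624, 0.0809, 0.0177]
tcp_rot: [-2.203, -2.233, 0.005]
force: [-5.7, 3.5, 2.5]
finger_gap: 0.0856
time_s: 8.07
ee_pos: [0.5655, 0.0814, 0.0172]
tcp_rot: [-2.2, -2.231, 0.011]
force: [-9.0, 1.5, 7.3]
finger_gap: 0.0855
```

Run:
```python
from h import *
c=cam(); im=cv2.cvtColor(c["pixels"],cv2.COLOR_RGB2BGR)
a=cv2.resize(im[150:240,170:350],None,fx=4.4,fy=4.4,interpolation=cv2.INTER_CUBIC)
c=cam("scene"); s=cv2.cvtColor(c["pixels"],cv2.COLOR_RGB2BGR)[160:250,160:340]
s=cv2.resize(s,None,fx=2.2,fy=2.2,interpolation=cv2.INTER_CUBIC)
o=np.zeros((a.shape[0]+s.shape[0],792,3),np.uint8);o[:a.shape[0]]=a;o[a.shape[0]:,:s.shape[1]]=s
cv2.imwrite("pics/crop5.png",o)
go([.50,.075,.018])
```

```text
t 8.18 tcp [0.5659 0.0815 0.0172] F [-9.   2.1  5. ] gap 0.0854 shift cm [-0.56 -6.6  -0.01] turn [-0.01  -0.001  0.007]
```

View pics/crop5.png

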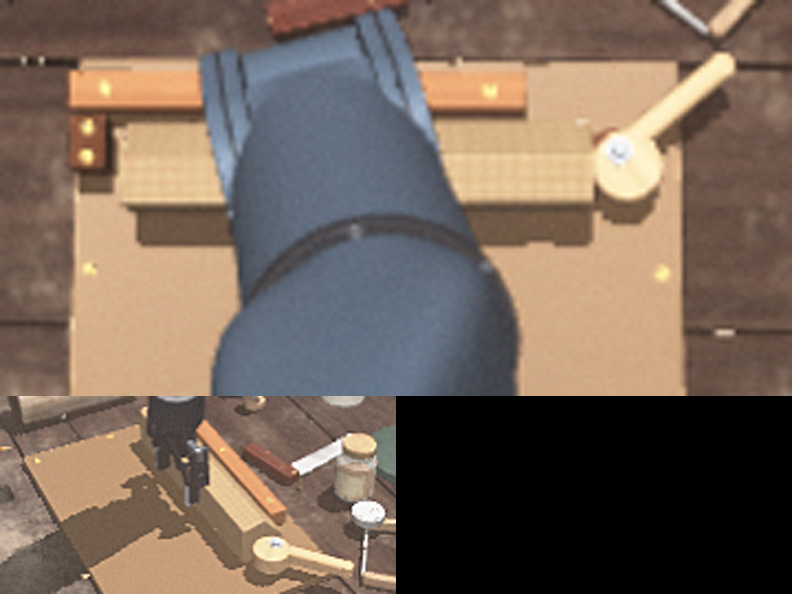

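Run:
```python
from h import *
c=cam(); im=c["pixels"].astype(float)
for u in(202,214,282,298):
    col=im[188:204,u-1:u+2].mean(1).sum(1); g=-np.diff(col); i=g.argmax(); 
    w=g[max(i-1,0):i+2]; e=188+.5+(np.arange(max(i-1,0),i+2)*w).sum()/w.sum()
    print(u,round(e,2),np.round(jig(ray(c,[(u,e)],.066))*1000,1), col.round().tolist())
```

```text
202 195.91 [[-70.4 128.6]] [570.0, 589.0, 586.0, 568.0, 578.0, 573.0, 574.0, 579.0, 353.0, 207.0, 235.0, 255.0, 256.0, 263.0, 262.0, 267.0]
214 195.97 [[-70.5  93.3]] [575.0, 589.0, 582.0, 578.0, 591.0, 583.0, 577.0, 586.0, 373.0, 214.0, 232.0, 256.0, 262.0, 262.0, 259.0, 269.0]
282 195.32 [[ -68.2 -106. ]] [589.0, 584.0, 568.0, 587.0, 593.0, 576.0, 578.0, 452.0, 280.0, 218.0, 258.0, 269.0, 276.0, 273.0, 268.0, 268.0]
298 194.98 [[ -67.1 -152.9]] [579.0, 581.0, 557.0, 577.0, 596.0, 570.0, 575.0, 402.0, 255.0, 222.0, 262.0, 282.0, 270.0, 274.0, 270.0, 275.0]
```

```bash
python3 -m crank '[{"tx":-0.2,"ty":0.4,"tz":-0.1,"rx":-0.01,"ry":0,"rz":0.005},{"tx":-0.4,"ty":0.8,"tz":-0.1,"rx":-0.01,"ry":0,"rz":0.005},{"tx":-0.4,"ty":1,"tz":-0.1,"rx":-0.01,"ry":0,"rz":0.005},{"tx":-0.4,"ty":1.2,"tz":-0.1,"rx":-0.01,"ry":0,"rz":0.005}]'
python3 - <<'E'
from h import *
c=cam(); im=c["pixels"].astype(float)
for u in(202,214,282,298):
    col=im[186:204,u-1:u+2].mean(1).sum(1); g=-np.diff(col); i=g.argmax(); 
    w=g[max(i-1,0):i+2]; e=186+.5+(np.arange(max(i-1,0),i+2)*w).sum()/w.sum()
    print(u,round(e,2),np.round(jig(ray(c,[(u,e)],.066))*1000,1))
go([.5,.08,.018])
E
```

```text
time_s: 8.72
ee_pos: [0.5747, 0.0786, 0.0172]
tcp_rot: [-2.207, -2.228, 0.006]
force: [-12.0, 4.7, 2.6]
finger_gap: 0.0855
202 192.9 [[-61.5 128.8]]
214 192.92 [[-61.5  93.5]]
282 192.85 [[ -60.9 -106.1]]
298 192.89 [[ -60.9 -153. ]]
t 8.78 tcp [0.5747 0.0786 0.0171] F [-8.9  2.8  0.5] gap 0.0856 shift cm [ 0.21 -7.47 -0.03] turn [-0.007 -0.001  0.003]
```

```bash
python3 -m crank '[{"tx":0,"ty":0.3,"tz":-0.1,"rx":-0.007,"ry":0,"rz":0.003},{"tx":0,"ty":0.6,"tz":-0.1,"rx":-0.007,"ry":0,"rz":0.003},{"tx":0,"ty":0.8,"tz":-0.1,"rx":-0.007,"ry":0,"rz":0.003},{"tx":0,"ty":0.8,"tz":-0.1,"rx":-0.007,"ry":0,"rz":0.003}]'
python3 - <<'E'
from h import *
c=cam(); im=c["pixels"].astype(float)
for u in(202,214,282,298):
    col=im[186:204,u-1:u+2].mean(1).sum(1); g=-np.diff(col); i=g.argmax(); 
    w=g[max(i-1,0):i+2]; e=186+.5+(np.arange(max(i-1,0),i+2)*w).sum()/w.sum()
    print(u,round(e,2),np.round(jig(ray(c,[(u,e)],.066))*1000,1))
go([.5,.08,.018])
E
```

```text
time_s: 9.28
ee_pos: [0.5749, 0.0788, 0.0169]
tcp_rot: [-2.207, -2.221, 0.016]
force: [-23.4, 2.3, 12.8]
finger_gap: 0.0852
202 192.13 [[-59.2 128.9]]
214 192.34 [[-59.8  93.5]]
282 192.86 [[ -60.9 -106.1]]
298 192.81 [[ -60.7 -153. ]]
t 9.32 tcp [0.5748 0.0789 0.0169] F [-23.6   3.1  12.2] gap 0.0852 shift cm [ 0.16 -7.48 -0.  ] turn [-0.014 -0.    -0.001]
```

The force rose to 23 N with no more travel, and the near face is at jig x of about -60 ± 1 mm and parallel, so the block is on the fence. I'll back off, close the fingers, rise, and go over to the lever's far-left side.

```bash
python3 -m crank '[{"tx":0,"ty":-1.5,"tz":0,"rx":-0.007,"ry":0,"rz":0},{"tx":0,"ty":-3.5,"tz":-1,"rx":-0.014,"ry":0,"rz":0},{"tx":0,"ty":-4,"tz":-6,"rx":-0.014,"ry":0,"rz":0},{"tx":0,"ty":-4,"tz":-11,"rx":-0.014,"ry":0,"rz":0},{"tx":-4,"ty":-2,"tz":-12,"rx":-0.014,"ry":0,"rz":0},{"tx":-8,"ty":1,"tz":-12,"rx":-0.014,"ry":0,"rz":0},{"tx":-12,"ty":4,"tz":-12,"rx":-0.014,"ry":0,"rz":0},{"tx":-16,"ty":7,"tz":-12,"rx":-0.014,"ry":0,"rz":0},{"tx":-20,"ty":10,"tz":-12,"rx":-0.014,"ry":0,"rz":0},{"tx":-22.5,"ty":11.7,"tz":-12,"rx":-0.014,"ry":0,"rz":0},{"tx":-22.5,"ty":11.7,"tz":-12,"rx":-0.014,"ry":0,"rz":0},{"tx":-22.5,"ty":11.7,"tz":-12,"rx":-0.014,"ry":0,"rz":0}]' 1 30
python3 - <<'E'
from h import *
p=np.array([.6175,-.1045])
def pos(a,r=.08,ex=0):
    a=np.radians(a);d=np.array([np.cos(a),np.sin(a)]);t=np.array([np.sin(a),-np.cos(a)])
    return p+r*d-(.009+ex+11e-3*abs(t[0])+14.5e-3*abs(t[1]))*t
s=pos(-50,ex=.006); print(s); go([*s,.024])
for a in range(-50,-181,-10): print(a,np.round((pos(a)-s)*100,1))
c=cam(); im=cv2.cvtColor(c["pixels"],cv2.COLOR_RGB2BGR)
a=cv2.resize(im[150:240,170:350],None,fx=4.4,fy=4.4,interpolation=cv2.INTER_CUBIC)
c=cam("scene"); s=cv2.cvtColor(c["pixels"],cv2.COLOR_RGB2BGR)[160:260,200:380]
s=cv2.resize(s,None,fx=2,fy=2,interpolation=cv2.INTER_CUBIC)
o=np.zeros((a.shape[0]+s.shape[0],792,3),np.uint8);o[:a.shape[0]]=a;o[a.shape[0]:,:s.shape[1]]=s
cv2.imwrite("pics/crop6.png",o)
E
```

```text
time_s: 10.82
ee_pos: [0.6946, -0.1442, 0.1349]
tcp_rot: [-2.213, -2.228, 0.0]
force: [-0.2, 0.8, 0.0]
finger_gap: -0.0002
[ 0.6940086  -0.14473425]
t 10.82 tcp [ 0.6946 -0.1442  0.1349] F [-0.2  0.8  0. ] gap -0.0002 shift cm [-0.06 -0.04 11.09] turn [-0.001 -0.001  0.   ]
-50 [-0.5 -0.4]
-60 [-1.4 -1.6]
-70 [-2.6 -2.7]
-80 [-4.1 -3.5]
-90 [-5.7 -4. ]
-100 [-6.8 -4.2]
-110 [-8.1 -4.3]
-120 [-9.4 -4.2]
-130 [-10.7  -3.8]
-140 [-12.   -3.2]
-150 [-13.2  -2.3]
-160 [-14.3  -1.2]
-170 [-15.1   0.2]
-180 [-15.7   1.7]
```

View pics/crop6.png

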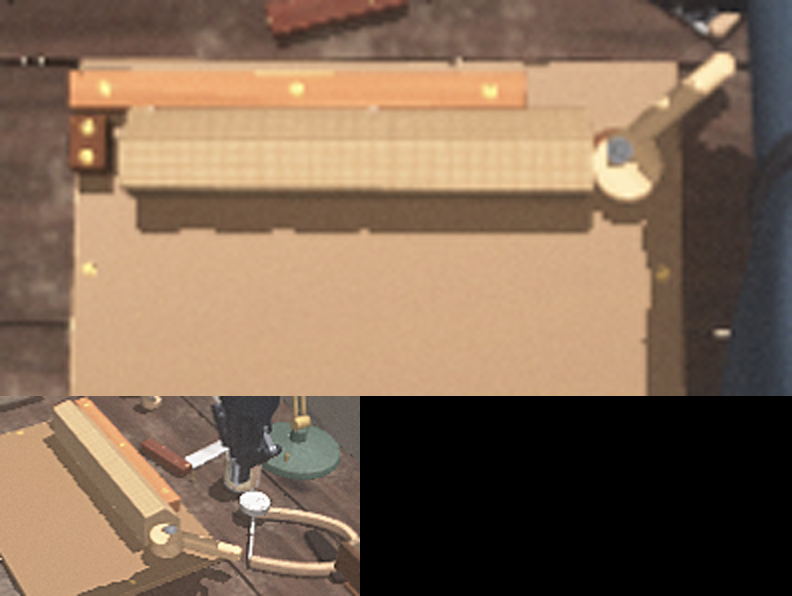

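The block is flat along the fence with about 8 mm of play at the end stop, at crop (108-120,150). The lever still points to (733,60), so it is still open. I'll lower the shut fingertips behind the lever and start pushing.

```bash
python3 -m crank '[{"tx":0,"ty":0,"tz":4,"rx":0,"ry":0,"rz":0},{"tx":0,"ty":0,"tz":8,"rx":0,"ry":0,"rz":0},{"tx":0,"ty":0,"tz":10,"rx":0,"ry":0,"rz":0},{"tx":0,"ty":0,"tz":11,"rx":0,"ry":0,"rz":0},{"tx":0,"ty":0,"tz":11,"rx":0,"ry":0,"rz":0},{"tx":-0.4,"ty":-0.5,"tz":11,"rx":0,"ry":0,"rz":0},{"tx":-1,"ty":-0.9,"tz":11,"rx":0,"ry":0,"rz":0},{"tx":-1.6,"ty":-1.4,"tz":11,"rx":0,"ry":0,"rz":0},{"tx":-2.2,"ty":-2,"tz":11,"rx":0,"ry":0,"rz":0},{"tx":-2.7,"ty":-2.6,"tz":11,"rx":0,"ry":0,"rz":0}]'
python3 - <<'E'
from h import *
p=np.array([.6175,-.1045])
def pos(a,r=.08,ex=0):
    a=np.radians(a);d=np.array([np.cos(a),np.sin(a)]);t=np.array([np.sin(a),-np.cos(a)])
    return p+r*d-(.009+ex+11e-3*abs(t[0])+14.5e-3*abs(t[1]))*t
go([*pos(-70),.024]); s=arm.get_obs()["ee_pos"][:2]
for a in range(-75,-196,-10): print(a,np.round((pos(a)-s)*100,1)[::-1])
E
```

```text
time_s: 12.18
ee_pos: [0.669, -0.1704, 0.0255]
tcp_rot: [-2.211, -2.23, -0.003]
force: [2.6, 4.6, -0.1]
finger_gap: 0.0
t 12.18 tcp [ 0.669  -0.1704  0.0255] F [ 2.6  4.6 -0.1] gap 0.0 shift cm [-0.09 -0.13  0.15] turn [ 0.    -0.002  0.001]
-75 [-0.5 -0.8]
-85 [-1.2 -2.3]
-95 [-1.6 -3.7]
-105 [-1.7 -5. ]
-115 [-1.7 -6.3]
-125 [-1.5 -7.6]
-135 [-1.  -8.9]
-145 [ -0.2 -10.1]
-155 [  0.8 -11.3]
-165 [  2.  -12.2]
-175 [  3.5 -12.9]
-185 [  4.9 -13.3]
-195 [  6.2 -13.5]
```

```bash
python3 -m crank '[{"tx":-0.5,"ty":-0.8,"tz":0.1,"rx":0,"ry":0,"rz":0},{"tx":-0.9,"ty":-1.6,"tz":0.1,"rx":0,"ry":0,"rz":0},{"tx":-1.2,"ty":-2.3,"tz":0.1,"rx":0,"ry":0,"rz":0},{"tx":-1.4,"ty":-3,"tz":0.1,"rx":0,"ry":0,"rz":0},{"tx":-1.6,"ty":-3.7,"tz":0.1,"rx":0,"ry":0,"rz":0},{"tx":-1.7,"ty":-4.4,"tz":0.1,"rx":0,"ry":0,"rz":0},{"tx":-1.7,"ty":-5,"tz":0.1,"rx":0,"ry":0,"rz":0},{"tx":-1.7,"ty":-5.7,"tz":0.1,"rx":0,"ry":0,"rz":0},{"tx":-1.7,"ty":-6.3,"tz":0.1,"rx":0,"ry":0,"rz":0},{"tx":-1.6,"ty":-7,"tz":0.1,"rx":0,"ry":0,"rz":0},{"tx":-1.5,"ty":-7.6,"tz":0.1,"rx":0,"ry":0,"rz":0},{"tx":-1,"ty":-8.7,"tz":0.1,"rx":0,"ry":0,"rz":0}]'
python3 - <<'E'
from h import *
p=np.array([.6175,-.1045])
def pos(a,r=.08,ex=0):
    a=np.radians(a);d=np.array([np.cos(a),np.sin(a)]);t=np.array([np.sin(a),-np.cos(a)])
    return p+r*d-(.009+ex+11e-3*abs(t[0])+14.5e-3*abs(t[1]))*t
go([*pos(-135),.024]); s=arm.get_obs()["ee_pos"][:2]
for a in range(-135,-196,-10): print(a,np.round((pos(a)-s)*100,1)[::-1])
E
```

```text
time_s: 13.68
ee_pos: [0.5827, -0.1822, 0.0248]
tcp_rot: [2.212, 2.229, 0.003]
force: [4.3, -0.0, 1.0]
finger_gap: -0.0001
t 13.68 tcp [ 0.5827 -0.1822  0.0248] F [ 4.3 -0.   1. ] gap -0.0001 shift cm [ 0.2  -0.26  0.08] turn [ 0.003 -0.001  0.001]
-135 [ 0.2 -0.3]
-145 [ 1.  -1.5]
-155 [ 2.  -2.6]
-165 [ 3.2 -3.6]
-175 [ 4.6 -4.3]
-185 [ 6.  -4.7]
-195 [ 7.3 -4.9]
```

```bash
python3 -m crank '[{"tx":0.2,"ty":-0.4,"tz":0.1,"rx":0,"ry":0,"rz":0},{"tx":0.6,"ty":-1,"tz":0.1,"rx":0,"ry":0,"rz":0},{"tx":1,"ty":-1.5,"tz":0.1,"rx":0,"ry":0,"rz":0},{"tx":1.5,"ty":-2,"tz":0.1,"rx":0,"ry":0,"rz":0},{"tx":2,"ty":-2.6,"tz":0.1,"rx":0,"ry":0,"rz":0},{"tx":2.6,"ty":-3.1,"tz":0.1,"rx":0,"ry":0,"rz":0},{"tx":3.2,"ty":-3.6,"tz":0.1,"rx":0,"ry":0,"rz":0},{"tx":3.9,"ty":-4,"tz":0.1,"rx":0,"ry":0,"rz":0},{"tx":4.6,"ty":-4.3,"tz":0.1,"rx":0,"ry":0,"rz":0},{"tx":5.2,"ty":-4.5,"tz":0.1,"rx":0,"ry":0,"rz":0}]'
python3 - <<'E'
from h import *
go([.5,-.14,.024])
c=cam(); im=cv2.cvtColor(c["pixels"],cv2.COLOR_RGB2BGR)
cv2.imwrite("pics/crop7.png",cv2.resize(im[150:240,170:350],None,fx=4.4,fy=4.4,interpolation=cv2.INTER_CUBIC))
E
```

```text
time_s: 14.92
ee_pos: [0.5433, -0.1399, 0.0254]
tcp_rot: [2.207, 2.21, 0.006]
force: [22.4, -40.5, -12.6]
finger_gap: 0.0001
t 14.93 tcp [ 0.5433 -0.1399  0.0254] F [ 22.4 -40.5 -12.6] gap 0.0001 shift cm [-0.01 -4.33  0.07] turn [ 0.016  0.01  -0.006]
```

The fingertip reached the predicted closed position, (0.543, -0.140), and the force rose to 40 N, so the lever is at its dead stop. I'll retreat, rise and look.

```bash
python3 -m crank '[{"tx":-1.5,"ty":0,"tz":0,"rx":0,"ry":0,"rz":0},{"tx":-3,"ty":0,"tz":0,"rx":0,"ry":0,"rz":0},{"tx":-3.5,"ty":0,"tz":-3,"rx":0.016,"ry":0.01,"rz":0},{"tx":-3.5,"ty":0,"tz":-8,"rx":0.016,"ry":0.01,"rz":0},{"tx":-3.5,"ty":0,"tz":-14,"rx":0.016,"ry":0.01,"rz":0},{"tx":-8,"ty":0,"tz":-18,"rx":0.016,"ry":0.01,"rz":0},{"tx":-13,"ty":0,"tz":-20,"rx":0.016,"ry":0.01,"rz":0},{"tx":-18,"ty":0,"tz":-20,"rx":0.016,"ry":0.01,"rz":0},{"tx":-22,"ty":0,"tz":-20,"rx":0.016,"ry":0.01,"rz":0},{"tx":-22,"ty":0,"tz":-20,"rx":0.016,"ry":0.01,"rz":0},{"tx":-22,"ty":0,"tz":-20,"rx":0.016,"ry":0.01,"rz":0}]'
python3 - <<'E'
from h import *
go([.5,-.14,.024])
c=cam(); im=cv2.cvtColor(c["pixels"],cv2.COLOR_RGB2BGR)
cv2.imwrite("pics/crop8.png",cv2.resize(im[100:280,120:400],None,fx=2.85,fy=2.85,interpolation=cv2.INTER_CUBIC))
im=im.astype(float)
for u in(202,214,230,260,282,294):
    col=im[186:204,u-1:u+2].mean(1).sum(1); g=-np.diff(col); i=g.argmax(); 
    w=g[max(i-1,0):i+2]; e=186+.5+(np.arange(max(i-1,0),i+2)*w).sum()/w.sum()
    print(u,round(e,2),np.round(jig(ray(c,[(u,e)],.066))*1000,1))
E
```

```text
time_s: 16.35
ee_pos: [0.5395, -0.3571, 0.2269]
tcp_rot: [-2.219, -2.221, 0.0]
force: [0.3, 1.3, -0.2]
finger_gap: 0.0003
t 16.35 tcp [ 0.5395 -0.3571  0.2269] F [ 0.3  1.3 -0.2] gap 0.0003 shift cm [21.68 -3.9  20.33] turn [-0.002 -0.001 -0.006]
202 192.4 [[-60.  128.9]]
214 192.62 [[-60.6  93.5]]
230 192.86 [[-61.2  46.5]]
260 192.88 [[-61.1 -41.6]]
282 192.96 [[ -61.2 -106.1]]
294 192.99 [[ -61.3 -141.2]]
```

View pics/crop8.png

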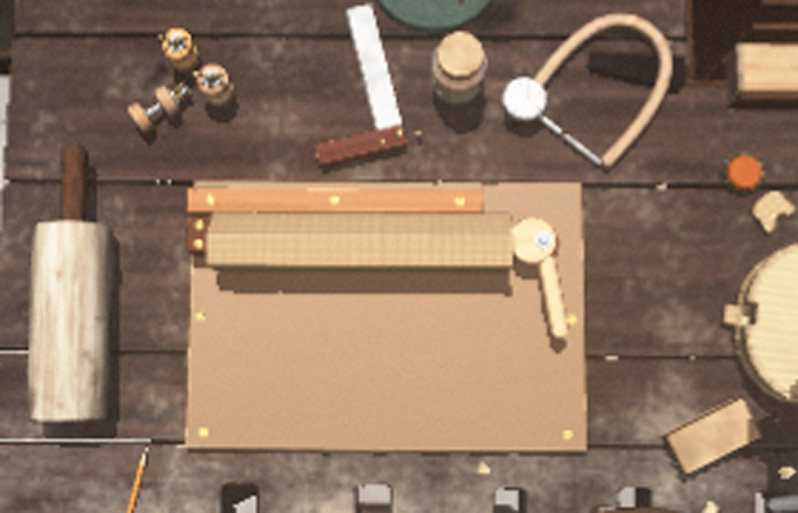

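Final view: the lever runs from (542,240) to (558,345), about 171° from straight ahead and near the 170° dead stop. The left end meets the end stop at (207,240), and the near face is at jig x of -60.0 to -61.3 mm, within about 0.3° of parallel. The bystanders have not moved and the arm is clear, so I'm handing in.

```bash
python3 -c "
from workcell import arm
print(arm.close_job())"
```

```text
the job is handed in; nothing more can be done
None
```

The block is along the fence and the cam is locked. I handed the job in at about 16.4 s on the robot's clock, and it reported no verdict.

**What I did:** With the open fingertips held square to the fence, I pushed the block's left end until it had turned from about 29° to about 4°. I then pushed on its middle until it lay flat on the fence. With the fingers shut, I pushed the lever round to its dead stop, then pulled the arm clear.

**Last checks, from the top camera:**

| Check | Measured | Required |
|---|---|---|
| Block against the fence | near side at -60.0 to -61.3 mm, so centre about -30.8 mm | -33.5 to -26.5 mm |
| Block square to the fence | about 0.3° | 1.1° |
| Block on the end stop | left end meets the stop, no gap seen | within 4 mm |
| Lever closed | about 2.29 rad, from the picture | above 2.1 rad |

- **Limits of the checks:** The position figures are good to about 1.5 mm. I could not measure the cam's squeeze on the end stop directly. The push force reached about 46 N at the lever's stop, and the block then stayed put.
- **Other items:** The sanding block, jar, try square and mallet looked unmoved by eye; I did not measure them.
- **Disagreements:** At the start the lever measured about 50° to the right, not the stated 40°. During the turn the block's right end lay on or very near the cam, but in the pictures this did not move the lever.

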